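# Let the bruised orange drop into the cull bin and ease the lid shut

### The arm

A 6-joint arm with a two-finger parallel gripper is mounted at the origin on the work surface. World frame = base frame: x ahead of the robot, y to its left, z up, the work surface at z = 0. Lengths are in m, angles in rad, forces in N, time in s.
With the tool pointing down it reaches from about 0.275 to 0.85 m from the base axis. Payload 19 kg.
Tool frame: the origin (TCP) lies at the very end of the fingers, on their centre line; the grasp point (between the pads) lies 19 mm behind it; z points along the fingers, y is the line along which they close (so a half turn about z gives the same grasp; the last joint's range is limited). The gripper opens to 85 mm and grips with 20 to 120 N. Pads are 22 mm wide; open, the fingers measure 114 mm over their backs; the gripper's body (76 mm by 85 mm) begins 54 mm behind the grasp point. The pads swing forward as they close: fully open they stand 13 mm farther back than shut.
Start: joints at [-1.413, 0.15, 1.437, -0, 1.554, -0.134], TCP at [0.165, -0.551, 0.231] pointing down, gripper open.
Joint ranges: [-2.8, 2.8], [-0.68, 2.1], [0.12, 2.68], [-1.39, 4.53], [0.16, 2.79], [-2.81, 2.81]. Speed limits (rad/s): [1.89, 1.89, 2.22, 3.01, 3.01, 3.01].

### API

Orientations are given as a 3x3 rotation matrix whose columns are the frame's x, y, z axes.
In Python, from station import * gives the robot as it stands.
- The arm moves only by the tool step_arm, never from a script. Its arguments are lists of equal length, an entry for each row: "dp": the shift along the tool's x, y, z in m, a list of three; "turn": the turn about the tool's z in degrees; "hand": the opening, from -1 (shut) to 1 (fully open), so that 0 is half open. In form: {"dp": [[dx, dy, dz], ...], "turn": [turn, ...], "hand": [hand, ...]}. A call has exactly 10 rows; each row shifts and turns the commanded pose from where the row before left it, along the tool's axes as they then stand; what a row does not reach is not made up. A row lasts 1/10 s, in which the tool goes at most 50 mm and 8.59 degrees, less where a joint would pass 70% of its speed; a pose out of reach is approached as far as the arm can. A call is refused whole if a number of a shift passes 0.05 or a number of a turn 8.59, either way. A call with a gripper value outside its range is refused whole. The fingers move at their own pace and stop on an object; "squeeze" is the grip in N (left out, the last holds). Time passes only in rows, so rows that do not move let the fingers close, or fill a call up. It gives the time, the measured TCP pose, the force, the opening and the grip force at its end, in the units of the state.
- sense(): the state, without advancing time (a new reading comes with each control period).
- grab_frame(name): name is "side" or "top" or "wrist"; returns a dict with "frame" (384x512x3 uint8, blue, green, red), "fx", "fy", "cx", "cy" (pixels), "dist" ([k1, k2, p1, p2, k3] as OpenCV has them; the pictures are not rectified), "rvec" (rotation vector, rad) and "tvec" (3), from world to camera coordinates, as OpenCV has them. Camera axes: x right, y down, z forward; pixel columns grow to the right and rows downward; lengths in m; the calibration is good to about 2 mm. A picture is of the moment at which its call begins. There is no depth.
- sign_off(): hands the job in; it is judged then, once.
The state is a dict: "clock": time; "q": joint angles; "qvel": joint speeds; "effort": joint torques, N m; "eef_pos": TCP position; "tool_rot": TCP orientation; "contact_force": force on the tool from outside, world axes, zero at the start; "ft_torque": the same for the moment, N m; "gripper_width": opening from 0.0 (shut) to 1.0 (fully open); "gripper_force": force on a finger pad.
Only numpy, scipy, OpenCV 4.12 (cv2) and the standard library are available. Lean on these libraries where they do the work, as an engineer would, in place of code of your own. Each camera call takes 0.05 s, during which the arm holds its last target. There are 200 camera calls.

### The job

Press down the red lever of the steel cull bin with the fingertips so that its green lid lifts, and keep it down until the bruised orange waiting in the chute has rolled into the bin. Then ease the lever back up so that the lid closes gently, fully shut and without slamming. Work only the lever: do not touch the lid or the orange, and leave everything else on the bench where it is.

Things in the scene. Friction and masses are not known exactly. Their poses are not given: they have to be found in the camera images.
- cull_bin: Open steel box fixed to the bench, 200 x 200 mm, 180 mm high, 4 mm walls, turned by some yaw. Origin: centre of its underside; x points from the lever's pad to the bin, y to the chute, z up. The red lever runs outside its -y wall; its front (-x) is free save for the lever's pad.
- chute_mouth (a point): Lower end of the aluminium chute, middle of its floor, at the bin's +y rim (x = -30, y = 100 mm in the bin's frame, 183 mm up). The chute is 96 mm wide, 200 mm long, rises along the bin's +y by 35 mm to its outer end, and has side walls 28 mm high.
- lever_pad (a point): Middle of the top of the black rubber pad (54 x 58 mm) on the red lever's end, where the fingertips press; moves with the lever. At rest 155 mm above the bench, at x = -194, y = -105 mm in the bin's frame, tilted 10 degrees down towards the bin. Fully pressed: 51 mm lower, 6 mm farther from the bin (x = -200), tilted 10 degrees the other way.
- press_lever (a joint): Lever angle: 0 at rest (up), 0.35 rad fully pressed (hard stop). Its pin lies along the bin's y axis at x = -50 mm, 110 mm above the bench; 0.1 rad is 15 mm of pad travel. The lid's weight pushes the lever back up with about 3 to 7 N at the pad when the lid is nearly shut and 2 to 4 N when it is wide open.
- bin_lid (a joint): Lid angle: 0 shut, 0.96 rad with the lever fully pressed; linked, always 2.75 times the lever's angle. The orange begins to squeeze under the lid, taking some of its weight, at 0.4 rad and passes by 0.6 rad. If the lever is let go the lid drops at once and slams. Closing faster than 2.5 rad/s in the last 0.25 rad (pad rising faster than about 135 mm/s) is a slam.
- lid_front (a point): Green metal lid, 205 x 198 x 6 mm, with a 34 mm upright stop plate on its chute side that holds the orange back. This point: middle of its front edge, x = -105 mm in the bin's frame, 188 mm up when shut. It hinges at the bin's far (+x) rim, 183 mm up; opening, this point rises to 350 mm and swings away from the pad. Not to be touched.
- orange: Bruised orange, a ball of 68 mm across, about 0.15 kg, waiting in the chute against the lid's stop plate. Origin: its centre (at rest 223 mm above the bench). Lying in the bin its centre is about 40 mm above the bench. Not to be touched.
- tag_roll: Bystander, loose: white roll of tags lying flat, 76 mm across, 30 mm high, left of the lever's pad. Origin: centre of its underside.
- rinse_bottle: Bystander, loose: white bottle with blue cap, 64 mm across, 190 mm high, standing right of the bin. Origin: centre of its underside.
- mug: Bystander, loose: blue mug, 76 mm across, 90 mm high, in front of the chute. Origin: centre of its underside.
- pineapple: Bystander, loose: pineapple standing on its base, 105 mm across, 245 mm high with its crown. Origin: centre of its underside.
- clip_box: Bystander, loose: cardboard box 90 x 130 x 70 mm. Origin: centre of its underside.
- brush: Bystander, loose: hand brush lying on the bench. Origin: its underside.

How it is judged:
By the outcome, as a careful person would: the job done as asked, in the order asked, and still so for the second after the job is handed in, with the robot touching nothing.
It also fails if it takes over 40 s, if anything falls off the work surface, if the arm or the gripper's body presses on something with over 40 N, if the wrist force passes 120 N, or if a joint passes its speed limit or range.

## Working session

There is one attempt and no reset: what is moved stays moved. The work goes in short steps, Python scripts to look and compute and a tool call to move; the robot and the scene stay as the last step left them, time stands still between calls to the robot, and variables do not carry over. Pictures are saved under pics/ and viewed, at most 10 in all, crops included, and the job is handed in when it is done.

Besides the shell and the picture viewer there is one more tool, called after "Call:" as name([rows], argument=value, ...), one row to a line, values as JSON. step_arm: Moves the arm, as the interface text tells. Its arguments: {"type":"object","properties":{"dp":{"type":"array"},"turn":{"type":"array"},"hand":{"type":"array"},"squeeze":{"type":"number"}},"required":["dp","turn","hand"]}

```bash
mkdir -p pics; python3 - <<'E'
from station import *
import cv2,numpy as np
for n in("top","side"):
    f=grab_frame(n);cv2.imwrite(f"pics/{n}0.png",cv2.resize(f["frame"],(800,600)))
    np.savez(n+"0.npz",**{k:np.array(f[k]) for k in f})
    R=cv2.Rodrigues(np.array(f["rvec"],float))[0];print(n,-R.T@np.array(f["tvec"]).ravel())
s=sense();print(s)
E
```

```text
top [ 0.2826708  -0.00512566  1.57448629]
side [-0.19258488 -0.70600648  1.31426185]
{'clock': 0.1, 'q': array([-1.41297687e+00,  1.50966664e-01,  1.43788868e+00, -1.78223474e-05,
        1.55380043e+00, -1.34010324e-01]), 'qvel': array([ 0.00039823, -0.00022443, -0.00057097,  0.00018467, -0.00073192,
        0.00032406]), 'effort': array([ 6.43227861e-03, -7.14379692e+01, -5.71789920e+01, -2.92942195e-05,
        7.21290926e-03, -8.56101281e-06]), 'eef_pos': array([ 0.16536956, -0.55050473,  0.23075733]), 'tool_rot': array([[ 9.57718964e-01,  2.87705321e-01, -1.84683834e-04],
       [ 2.87705353e-01, -9.57718400e-01,  1.04710801e-03],
       [ 1.24383440e-04, -1.05596973e-03, -9.99999435e-01]]), 'contact_force': array([-0.2432077 ,  0.62682749,  0.0570142 ]), 'ft_torque': array([ 0.04004942, -0.03947276, -0.0178781 ]), 'gripper_force': 0.0, 'gripper_width': 1.0033203318019566}
```

View pics/top0.png

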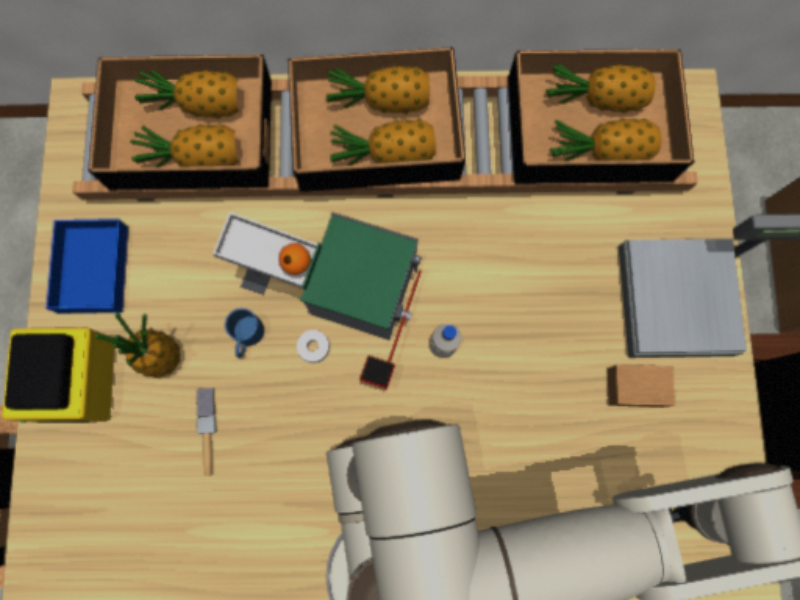

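View pics/side0.png

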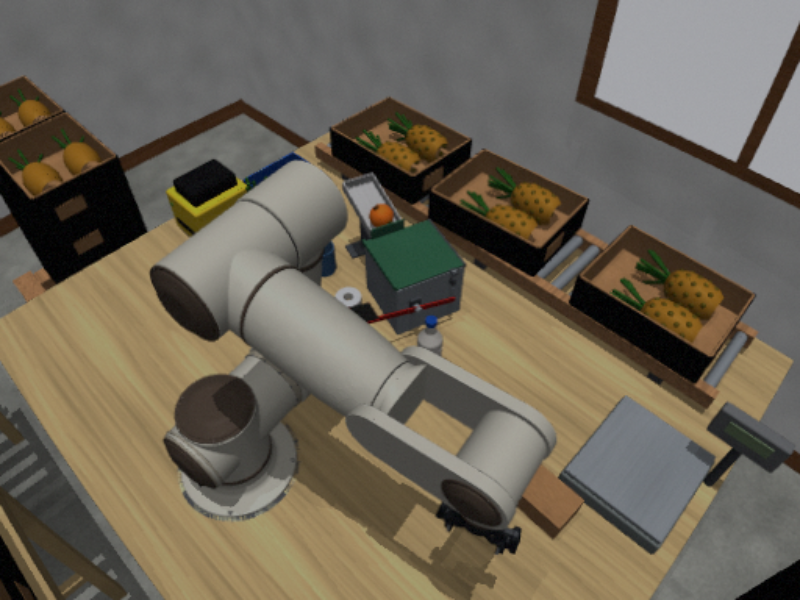

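The top view shows the bin with its green lid near (360,275), the orange at (294,259), the pad at (378,373), the tag roll at (313,346) and the bottle at (446,340). I'll enlarge this area.

```bash
python3 - <<'E'
import cv2,numpy as np
f=np.load("top0.npz")["frame"]
cv2.imwrite("pics/crop.png",cv2.resize(f[130:256,180:306],None,fx=4.7,fy=4.7,interpolation=cv2.INTER_CUBIC)[:600])
E
```

```text
(no output)
```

View pics/crop.png

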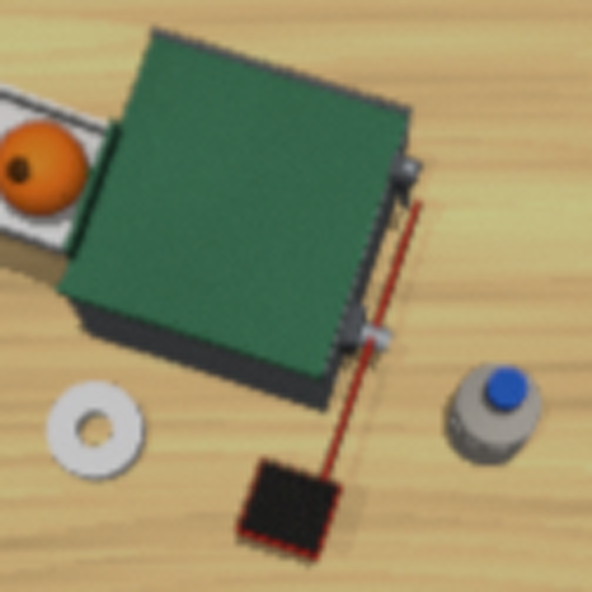

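The crop shows lid corners at about (153,30), (411,107), (326,377) and (60,290), and the pad centre at about (289,511). Next I'll fit the bin pose to these.

```bash
cat > fit.py <<'E'
import cv2,numpy as np
from scipy.optimize import least_squares
d=np.load("top0.npz");K=np.array([[d["fx"],0,d["cx"]],[0,d["fy"],d["cy"]],[0,0,1]],float);D=d["dist"].astype(float)
def proj(P):return cv2.projectPoints(np.array(P,float),d["rvec"].astype(float),d["tvec"].astype(float),K,D)[0].reshape(-1,2)
c=np.array([[153,30],[411,107],[326,377],[60,290],[289,511],[262,460],[341,487]],float)/4.7+[180,130]
B=np.array([[.1,.099,.186],[.1,-.099,.186],[-.105,-.099,.191],[-.105,.099,.191],[-.194,-.105,.155],[-.1674,-.076,.1505],[-.1674,-.134,.1505]])
def W(p,B):
    a,b=np.cos(p[2]),np.sin(p[2]);return B@np.array([[a,-b,0],[b,a,0],[0,0,1]]).T+[p[0],p[1],0]
r=least_squares(lambda p:(proj(W(p,B))-c).ravel(),[.6,0,-.3],loss="soft_l1");p=r.x
if __name__=="__main__":
    print(p,np.degrees(p[2]));print(np.round(r.fun.reshape(-1,2),2) if len(r.fun)==14 else 0)
    print("pad rest/down",W(p,np.array([[-.194,-.105,.155],[-.2,-.105,.104]])),"lid front",W(p,np.array([[-.105,0,.188]])))
    def ground(u,z):
        u=(np.array(u)/4.7+[180,130]);q=least_squares(lambda v:(proj([[v[0],v[1],z]])-u).ravel(),[.4,0]).x;return q
    print("roll",ground([96,430],.03),"bottle cap",ground([507,388],.19))
E
python3 fit.py
```

```text
[ 0.65927369  0.05275998 -0.33800626] -19.366331994734214
[[ 0.2   0.44]
 [ 0.19  1.52]
 [-0.81  0.14]
 [-0.65  0.11]
 [ 0.36 -1.03]
 [ 0.48 -0.23]
 [ 0.03 -0.55]]
pad rest/down [[0.44143195 0.01803284 0.155     ]
 [0.43577144 0.02002249 0.104     ]] lid front [[0.56021483 0.08757869 0.188     ]]
roll [0.51732269 0.17097516] bottle cap [ 0.5180705  -0.13528886]
```

Call:
step_arm([
  [0.021, -0.023, 0],
  [0.021, -0.023, 0],
  [0.021, -0.023, 0],
  [0.021, -0.023, 0],
  [0.021, -0.023, 0],
  [0.021, -0.023, 0],
  [0.021, -0.023, 0],
  [0.021, -0.023, 0],
  [0.021, -0.023, 0],
  [0.021, -0.023, 0],
], turn=[0, 0, 0, 0, 0, 0, 0, 0, 0, 0], hand=[-1, -1, -1, -1, -1, -1, -1, -1, -1, -1])

```text
clock: 1.1
eef_pos: [0.3006, -0.2687, 0.2311]
tool_rot: [[0.958, 0.287, -0.0], [0.287, -0.958, 0.0], [-0.0, -0.0, -1.0]]
contact_force: [0.6, -0.7, 0.8]
gripper_width: -0.002
gripper_force: 0.0
```

Call:
step_arm([
  [0.021, -0.023, 0],
  [0.021, -0.023, 0],
  [0.021, -0.023, 0],
  [0.021, -0.023, 0],
  [0.021, -0.023, 0],
  [0.021, -0.023, 0],
  [0.021, -0.023, 0],
  [0.021, -0.023, 0],
  [0.01, -0.011, 0],
  [0.0, 0.0, 0],
], turn=[0, 0, 0, 0, 0, 0, 0, 0, 0, 0], hand=[-1, -1, -1, -1, -1, -1, -1, -1, -1, -1])

```text
clock: 2.1
eef_pos: [0.415, -0.0305, 0.231]
tool_rot: [[0.957, 0.29, -0.001], [0.29, -0.957, 0.001], [-0.0, -0.001, -1.0]]
contact_force: [-0.2, -0.6, -1.1]
gripper_width: 0.005
gripper_force: 0.0
```

Call:
step_arm([
  [0.012, -0.014, 0],
  [0.012, -0.014, 0],
  [0.0115, -0.0135, 0],
  [0, 0, 0.01],
  [0, 0, 0.01],
  [0, 0, 0.01],
  [0, 0, 0.01],
  [0, 0, 0.01],
  [0, 0, 0],
  [0, 0, 0],
], turn=[0, 0, 0, 0, 0, 0, 0, 0, 0, 0], hand=[-1, -1, -1, -1, -1, -1, -1, -1, -1, -1])

```text
clock: 3.1
eef_pos: [0.4368, 0.0178, 0.1813]
tool_rot: [[0.958, 0.288, -0.0], [0.288, -0.958, 0.0], [-0.0, -0.0, -1.0]]
contact_force: [0.8, -0.4, -0.1]
gripper_width: -0.002
gripper_force: 0.0
```

```bash
python3 - <<'E'
from station import *
import cv2
a=grab_frame("wrist")["frame"];b=grab_frame("side")["frame"]
cv2.imwrite("pics/w1.png",cv2.hconcat([cv2.resize(a,(440,330)),cv2.resize(b[120:240,180:340],(360,270)).copy() if 0 else cv2.resize(b[100:250,170:334],(360,330))]))
s=sense();print(s["eef_pos"],s["contact_force"])
E
```

```text
[0.43699007 0.01787833 0.18175843] [-1.25181548 -0.34944741 -0.4468742 ]
```

View pics/w1.png

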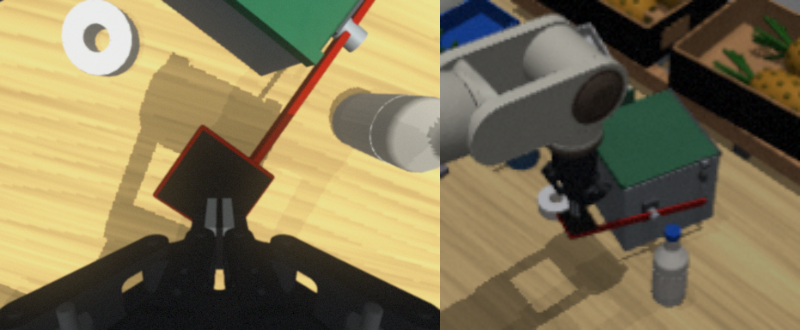

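The wrist view (left half) shows the tips at (218,200), over the pad centred near (214,183). The lid is clear of the gripper, so I can press.

Call:
step_arm([
  [0, 0, 0.01],
  [0, 0, 0.01],
  [0, 0, 0.006],
  [0, 0, 0.006],
  [0, 0, 0.006],
  [-0.001, -0.001, 0.006],
  [-0.001, -0.001, 0.006],
  [-0.001, -0.001, 0.006],
  [-0.001, -0.001, 0.006],
  [0, 0, 0.006],
], turn=[0, 0, 0, 0, 0, 0, 0, 0, 0, 0], hand=[-1, -1, -1, -1, -1, -1, -1, -1, -1, -1])

```text
clock: 4.2
eef_pos: [0.4317, 0.0208, 0.1129]
tool_rot: [[0.958, 0.288, 0.0], [0.288, -0.958, 0.0], [0.0, -0.0, -1.0]]
contact_force: [0.2, -0.8, 4.5]
gripper_width: 0.003
gripper_force: 1.6
```

Call:
step_arm([
  [0, 0, 0.003],
  [0, 0, 0],
  [0, 0, 0],
  [0, 0, 0],
  [0, 0, 0],
  [0, 0, 0],
  [0, 0, 0],
  [0, 0, 0],
  [0, 0, 0],
  [0, 0, 0],
], turn=[0, 0, 0, 0, 0, 0, 0, 0, 0, 0], hand=[-1, -1, -1, -1, -1, -1, -1, -1, -1, -1])

```text
clock: 5.2
eef_pos: [0.4318, 0.0207, 0.1103]
tool_rot: [[0.958, 0.288, -0.0], [0.288, -0.958, 0.0], [0.0, -0.0, -1.0]]
contact_force: [-1.6, 2.0, 3.0]
gripper_width: -0.001
gripper_force: 1.3
```

```bash
python3 - <<'E'
from station import *
import cv2
a=grab_frame("top")["frame"];b=grab_frame("side")["frame"];w=grab_frame("wrist")["frame"]
h=lambda i:cv2.resize(i,(400,300))
cv2.imwrite("pics/p1.png",cv2.vconcat([cv2.hconcat([h(a[110:260,100:300]),h(b[90:240,170:370])]),cv2.hconcat([h(w),h(a)])]))
s=sense();print(s["eef_pos"],s["contact_force"])
E
```

```text
[0.43178472 0.02065175 0.11030981] [-2.56016652 -0.368837    2.3316368 ]
```

View pics/p1.png

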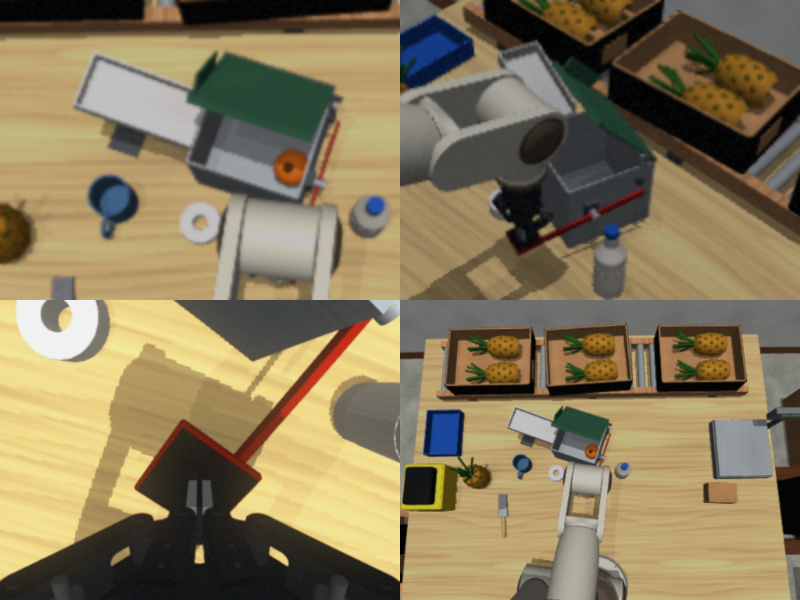

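Top-left panel: the orange lies in the bin at (290,167), the chute is empty and the lid is raised. Now I'll ease the lever up.

Call:
step_arm([
  [0, 0, -0.002],
  [0, 0, -0.004],
  [0, 0, -0.004],
  [0.001, 0.001, -0.004],
  [0.001, 0.001, -0.004],
  [0.001, 0.001, -0.004],
  [0.001, 0.001, -0.003],
  [0, 0, -0.003],
  [0, 0, -0.002],
  [0, 0, -0.002],
], turn=[0, 0, 0, 0, 0, 0, 0, 0, 0, 0], hand=[-1, -1, -1, -1, -1, -1, -1, -1, -1, -1])

```text
clock: 6.35
eef_pos: [0.4371, 0.0178, 0.1426]
tool_rot: [[0.958, 0.288, 0.001], [0.288, -0.958, -0.0], [0.001, 0.0, -1.0]]
contact_force: [3.7, 0.2, 1.7]
gripper_width: -0.0
gripper_force: 1.6
```

Call:
step_arm([
  [0, 0, -0.0015],
  [0, 0, -0.0015],
  [0, 0, -0.0015],
  [0, 0, -0.0015],
  [0, 0, -0.0015],
  [0, 0, -0.0015],
  [0, 0, -0.0015],
  [0, 0, -0.0015],
  [0, 0, -0.001],
  [0, 0, -0.001],
], turn=[0, 0, 0, 0, 0, 0, 0, 0, 0, 0], hand=[-1, -1, -1, -1, -1, -1, -1, -1, -1, -1])

```text
clock: 7.35
eef_pos: [0.4368, 0.0179, 0.1564]
tool_rot: [[0.958, 0.288, -0.0], [0.288, -0.958, 0.0], [0.0, -0.0, -1.0]]
contact_force: [1.4, -1.2, 2.2]
gripper_width: -0.002
gripper_force: 1.7
```

Call:
step_arm([
  [0, 0, -0.001],
  [0, 0, -0.001],
  [0, 0, -0.001],
  [0, 0, -0.001],
  [0, 0, -0.001],
  [0, 0, -0.001],
  [0, 0, -0.001],
  [0, 0, -0.001],
  [0, 0, -0.001],
  [0, 0, -0.001],
], turn=[0, 0, 0, 0, 0, 0, 0, 0, 0, 0], hand=[-1, -1, -1, -1, -1, -1, -1, -1, -1, -1])

```text
clock: 8.35
eef_pos: [0.4368, 0.018, 0.1664]
tool_rot: [[0.958, 0.288, -0.0], [0.288, -0.958, 0.0], [-0.0, -0.0, -1.0]]
contact_force: [-0.7, 0.3, 0.6]
gripper_width: 0.002
gripper_force: 0.0
```

Released with no force left on the tip. Now I'll rise clear and check.

Call:
step_arm([
  [0, 0, -0.005],
  [0, 0, -0.01],
  [0, 0, -0.01],
  [0, 0, -0.01],
  [0, 0, -0.01],
  [0, 0, -0.01],
  [-0.01, 0.01, -0.005],
  [-0.02, 0.02, 0],
  [-0.02, 0.02, 0],
  [0, 0, 0],
], turn=[0, 0, 0, 0, 0, 0, 0, 0, 0, 0], hand=[-1, -1, -1, -1, -1, -1, -1, -1, -1, -1])

```text
clock: 9.35
eef_pos: [0.4024, -0.0461, 0.227]
tool_rot: [[0.958, 0.286, 0.0], [0.286, -0.958, -0.001], [-0.0, 0.001, -1.0]]
contact_force: [0.2, 0.2, -0.6]
gripper_width: -0.001
gripper_force: 0.0
```

```bash
python3 - <<'E'
from station import *
import cv2
a=grab_frame("top")["frame"];b=grab_frame("side")["frame"]
h=lambda i:cv2.resize(i,(400,300))
cv2.imwrite("pics/p2.png",cv2.hconcat([h(a[110:260,100:300]),h(b[90:240,170:370])]))
s=sense();print(s["eef_pos"],s["contact_force"])
E
```

```text
[ 0.40333962 -0.04456737  0.22682487] [-0.3139842   0.12996673 -0.0275178 ]
```

View pics/p2.png

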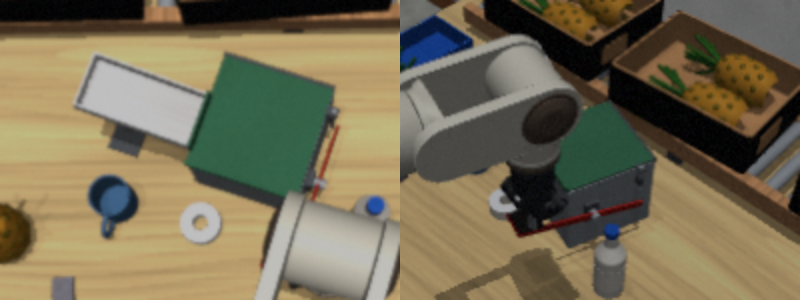

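The lid is shut at (262,125), the chute is empty, the bystanders are undisturbed and the gripper is free. Handing in.

```bash
python3 -c "
from station import *
print(sign_off())"
```

```text
the job is handed in; nothing more can be done
None
```

The job is handed in: the orange rolled into the bin, the lid was eased shut at about 10–15 mm/s at the pad, and the last pictures show it closed with nothing else moved; the sign-off gave no verdict.

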